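# Raise the splash guard on the injector test stand

### The arm

A 6-joint arm with a two-finger parallel gripper is mounted at the origin on the work surface. World frame = base frame: x ahead of the robot, y to its left, z up, the work surface at z = 0. Lengths are in m, angles in rad, forces in N, time in s.
With the tool pointing down it reaches from about 0.35 to 0.975 m from the base axis. Payload 7.1 kg.
Tool frame: the origin (TCP) lies between the finger pads; the fingertips stand 8 mm ahead of it and the grasp point (between the pads) lies 11 mm behind it (r.tip_extent is the distance from the TCP to the fingertips, in m); x points along the fingers, y is the direction in which the jaws open and shut, and the axes are right-handed (so a half turn about x gives the same grasp; the last joint's range is limited). The gripper opens to 88 mm and grips with 3 to 60 N. Pads are 20 mm wide; open, the fingers measure 115 mm over their backs; the gripper's body (75 mm by 178 mm) begins 61 mm behind the grasp point.
Start: joints at [-1.327, 0.423, 1.63, -0, 1.089, -0.019], TCP at [0.162, -0.604, 0.231] pointing down, gripper open.
Joint ranges: [-3, 3], [-0.9, 2.11], [0.09, 2.58], [-1.31, 4.45], [0.11, 2.69], [-2.54, 2.54]. Speed limits (rad/s): [2.39, 2.39, 3.01, 3.14, 3.14, 3.14].

### API

Orientations are given as a 3x3 rotation matrix whose columns are the frame's x, y, z axes.
In Python, from station import r gives the robot as it stands.
- The arm moves only by the tool drive_tool, never from a script. Its argument "rows" is a list that holds one entry, the list of rows, each a list of 5 numbers: the gripper's target within -1 to 1 (shut at 1, half-way at 0, fully open at -1), then the shift along the tool's x, y, z in mm, then the turn about the tool's x in degrees. A call has 1 to 8 rows; each row is the pose to reach, as a shift and turn from the pose measured when the call began, along the tool's axes at that moment; what a row does not reach only later rows make up. A row lasts 1/10 s, in which the tool goes at most 50 mm and 8.59 degrees, less where a joint would pass 70% of its speed; a pose out of reach is approached as far as the arm can. A call with a gripper value outside its range is refused whole. The fingers move at their own pace and stop on an object; "newtons" is the grip in N (left out, the last holds). Time passes only in rows, so rows that repeat a pose let the fingers close. It gives the time, the measured TCP pose, the force and the opening at its end, in the units of the state.
- r.observe(): the state, without advancing time (a new reading comes with each control period).
- r.camera(name): name is "side" or "top"; returns (picture, depth): 420x560x3 uint8, red, green, blue; 420x560 float32, m along the optical axis (not along the pixel's ray), 0 where there is no reading.
- r.camera_model(name): a dict with "intrinsics" (3x3 intrinsics, pixels), "origin" and "orientation" of the camera in the world. Camera axes: x right, y up, looking along -z (the intrinsics and any distortion apply to the point x, -y, -z); pixel columns grow to the right and rows downward; lengths in m; the calibration is good to about 2 mm. A picture is of the moment at which its call begins. camera_model takes no time and is no camera call.
- r.finish_job(): hands the job in, once; it reports no verdict.
Trained networks look in the newest picture that a camera, given by its name, has taken for a name from the list of things; names that differ only in an ending like _2 or _b are one class to them, and where a whole thing is asked for, a point or a joint stands for the part that bears it (a point fixed in the world has none). Each returns a list of dicts, best first, with "confidence" (0 to 1); they miss things now and then, are a little off and sometimes report something else, mostly with a low value. They report only what shows in the picture. A call takes as long as a camera call. They do not tell look-alikes from the thing itself.
- r.spot_in(query, camera): "rect" ([centre column, centre row, width, height] in pixels, round what is visible of it).
- r.regions_of(query, camera): "pixels" (420x560 bool, what is visible of it) and "rect" ([centre column, centre row, width, height] in pixels, round what is visible of it).
- r.spot_point(query, camera): "pixel" ([column, row] in pixels: a listed point, or the origin of a listed thing).
The state is a dict: "t": time; "joint_positions": joint angles; "joint_vel": joint speeds; "effort": joint torques, N m; "tool_pos": TCP position; "orientation": TCP orientation; "contact_force": force on the tool from outside, world axes, zero at the start; "moment": the same for the moment, N m; "width": opening from 0.0 (shut) to 1.0 (fully open).
Only numpy, scipy, OpenCV 4.12 (cv2) and the standard library are available. Lean on these libraries where they do the work, as an engineer would, in place of code of your own. Each camera call takes 0.05 s, during which the arm holds its last target.

### The job

With the fingertips, gently push the counterweighted guard arm on the injector test stand up past its balance point, so that it swings over and stays raised by itself; do not fling or force it. Then push the green button on the yellow switch box fully down to confirm that the guard is up, and let it spring back. Leave the orange cap, the steel plug, the brass nut and the silver line where they are.

Things in the scene. Friction and masses are not known exactly. Their poses are not given: they have to be found in the camera images.
- stand: grey cast-iron test stand, fixed. Origin on the bench; its x points from the guard arm's free end to the hinge (roughly away from the robot), y to the side with the column, z up. Base plate 300 (x) x 360 (y) x 20 mm high, y -100 to +260. Column, spray head, funnel and lidded tin fill y +130 to +240, up to 390 mm high; a hinge cheek at x 37 to 83, y 20 to 34, 145 mm high.
- guard_hinge (a point): centre of the guard arm's hinge, 60 mm along the stand's x and 130 mm above the bench; the hinge axis is the stand's y.
- guard (a joint): angle of the yellow-black guard arm (rad). 0: down on its stop, the arm sloping up 35 deg (0.611 rad) from the hinge towards the stand's -x. Grows as the free end goes up and over towards +x: upright at 0.96, upper stop at 1.25. Balance at about 0.54: it falls back below that, swings over by itself beyond. A dark counterweight sits above and behind the hinge; a clear plate hangs 70 mm below the arm. Damped: it swings slowly.
- push_bar (a point): free-turning red roller across the guard arm's free end, where it is pushed: 20 mm diameter, 100 mm long along the stand's y, 190 mm from the hinge axis. The point is its middle. About 239 mm above the bench when down, 312 mm when up. Pushing it along the stand's +x from the robot's side, or up from below, raises the arm with a few newtons.
- switch_box: yellow switch box, fixed, 100 x 90 x 50 mm high, origin at the centre of its underside; the green button is in the middle of its top.
- confirm_top (a point): centre of the top face of the green round push button (36 mm diameter) on the switch box; pressed straight down.
- confirm (a joint): travel of the green button (m): 0 out, 0.007 fully down; a spring returns it, about 5 N at full travel.
- safety_cap: loose orange plastic cap standing on the stand's base plate, 34 mm diameter, 40 mm high; origin at the centre of its underside.
- plug: loose steel pressure plug standing on the stand's base plate, 30 mm diameter head below, 40 mm high; origin at the centre of its underside.
- union_nut: loose brass union nut on the bench beyond the switch box, 36 mm across, 26 mm high; origin at the centre of its underside.
- hp_line: loose silver high-pressure line lying on the bench on the robot's side of the stand, 8 mm pipe with 18 mm end fittings, about 240 mm long with a bend at one end; origin on the bench under the straight part.
Mind the look-alikes: they are no part of the job. There is more than one size of the switch_box; the one meant has the size given above.

How it is judged:
On the way, in this order (a step that is already met when the one before it is completed fails the run):
1. the guard arm is pushed over and is up near its stop (value of joint guard above 1.15 rad), for 0.3 s.
2. with the guard still up, the green button is pushed fully down (value of joint confirm above 0.0055 m and value of joint guard above 1.15 rad), for 0.05 s.
At the end, for the whole second after the job is handed in: The guard arm rests by itself within 0.1 rad of its upper stop, the green button has been pressed after that (at least 5.5 of 7 mm) and is out again, and the cap, plug, nut and line are within 15 mm of where they were (value of joint guard above 1.15 rad and value of joint confirm below 0.002 m and distance of each of safety_cap, plug, union_nut, hp_line from where it was at the start of the episode below 0.015 m); the robot touches nothing.
It fails at once if the guard arm is flung (faster than 2.5 rad/s) (velocity of joint guard above 2.5 rad/s or velocity of joint guard below -2.5 rad/s).
It fails at once if the guard arm or the stand is pushed too hard (over 30 N) (contact force between the fingers and stand above 30 N).
It fails at once if the button is pressed before the guard is up (value of joint confirm above 0.004 m and value of joint guard below 1.05 rad).
It fails at once if the cap, plug, nut or line is moved or lifted (over 15 mm) (distance of any of safety_cap, plug, union_nut, hp_line from where it was at the start of the episode above 0.015 m).
It also fails if it takes over 54 s, if anything falls off the work surface, if the arm or the gripper's body presses on something with over 40 N, if the wrist force passes 120 N, or if a joint passes its speed limit or range.

## Working session

There is one attempt and no reset: what is moved stays moved. The work goes in short steps, Python scripts to look and compute and a tool call to move; the robot and the scene stay as the last step left them, time stands still between calls to the robot, and variables do not carry over. Pictures are saved under pics/ and viewed, and the job is handed in when it is done.

Besides the shell and the picture viewer there is one more tool, called in YAML: its name, and indented under it one key for each argument. drive_tool: Moves the arm, as the interface text tells. Its arguments: {"type":"object","properties":{"rows":{"type":"array"},"newtons":{"type":"number"}},"required":["rows"]}

```bash
mkdir -p pics; cat > h.py <<'E'
from station import r
import numpy as np, cv2
def snap(n,f=None):
    p,d=r.camera(n)
    if f: cv2.imwrite('pics/'+f,p[:,:,::-1]); np.save('pics/'+f[:-4]+'.npy',d)
    return p,d
def world(n,u,v,z):
    m=r.camera_model(n);K=np.array(m['intrinsics']);R=np.array(m['orientation']);o=np.array(m['origin'])
    x=(u-K[0,2])/K[0,0]*z;y=(v-K[1,2])/K[1,1]*z
    return o+R@np.array([x,-y,-z])
def proj(n,P):
    m=r.camera_model(n);K=np.array(m['intrinsics']);R=np.array(m['orientation']);o=np.array(m['origin'])
    q=R.T@(np.array(P)-o); return K[0,0]*q[0]/-q[2]+K[0,2], K[1,1]*(-q[1])/-q[2]+K[1,2]
def cloud(n,d):
    m=r.camera_model(n);K=np.array(m['intrinsics']);R=np.array(m['orientation']);o=np.array(m['origin'])
    v,u=np.mgrid[:d.shape[0],:d.shape[1]]
    P=np.stack([(u-K[0,2])/K[0,0]*d,-(v-K[1,2])/K[1,1]*d,-d],-1)@R.T+o
    P[d==0]=np.nan
    return P
E
python3 - <<'E'
from h import *
np.set_printoptions(precision=4,suppress=True)
for n in('side','top'):
    snap(n,n+'0.png'); print(n,r.camera_model(n))
    for q in('push_bar','guard_hinge','confirm_top','switch_box'):
        for x in r.spot_point(q,n)[:4]: print(q,x['confidence'],x['pixel'])
print(r.observe())
E
```

```text
side {'intrinsics': array([[470.2203,   0.    , 281.3395],
       [  0.    , 470.2203, 210.6801],
       [  0.    ,   0.    ,   1.    ]]), 'origin': array([0.1354, 0.4714, 0.906 ]), 'orientation': array([[-0.7989,  0.4319, -0.4185],
       [-0.6013, -0.5633,  0.5666],
       [ 0.009 ,  0.7044,  0.7098]])}
push_bar 0.72 [284.4, 239.0]
guard_hinge 0.83 [224.9, 235.7]
confirm_top 0.66 [367.9, 243.4]
confirm_top 0.44 [326.9, 198.6]
confirm_top 0.37 [354.7, 185.7]
switch_box 0.73 [354.1, 196.5]
switch_box 0.67 [322.6, 221.4]
switch_box 0.66 [363.1, 258.0]
top {'intrinsics': array([[478.3855,   0.    , 279.7792],
       [  0.    , 478.3855, 203.8366],
       [  0.    ,   0.    ,   1.    ]]), 'origin': array([ 0.3294, -0.0743,  1.1696]), 'orientation': array([[ 0.0177,  0.9803, -0.1967],
       [-0.9993,  0.0237,  0.0282],
       [ 0.0323,  0.196 ,  0.9801]])}
push_bar 0.8 [231.3, 225.2]
push_bar 0.35 [237.4, 196.7]
guard_hinge 0.91 [235.8, 155.6]
guard_hinge 0.27 [263.1, 226.0]
confirm_top 0.62 [335.6, 265.5]
confirm_top 0.49 [353.7, 203.2]
confirm_top 0.47 [406.7, 212.6]
switch_box 0.95 [401.1, 217.2]
switch_box 0.79 [334.4, 269.7]
switch_box 0.68 [349.9, 208.5]
{'t': 0.5, 'joint_positions': array([-1.327 ,  0.4231,  1.6299,  0.    ,  1.0886, -0.019 ]), 'joint_vel': array([-0.0004, -0.0003,  0.0004,  0.0002,  0.0007, -0.0003]), 'effort': array([ -0.0014, -54.4144, -27.3816,   0.0643,   0.0176,  -0.    ]), 'tool_pos': array([ 0.1624, -0.6035,  0.2306]), 'orientation': array([[-0.    ,  0.2598, -0.9657],
       [ 0.0001, -0.9657, -0.2598],
       [-1.    , -0.0001, -0.    ]]), 'contact_force': array([0.0422, 0.1537, 0.2918]), 'moment': array([-0.0169,  0.0446, -0.0394]), 'width': 1.0005708387582273}
```

View pics/side0.png

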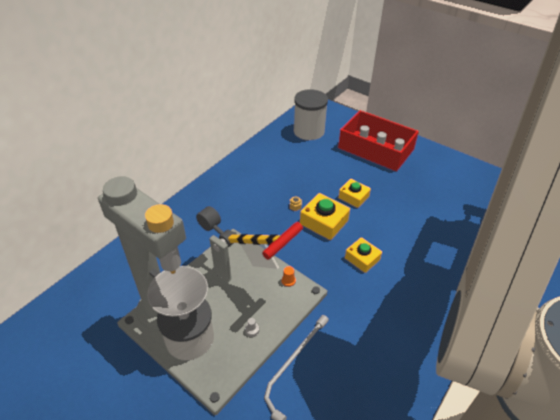

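View pics/top0.png

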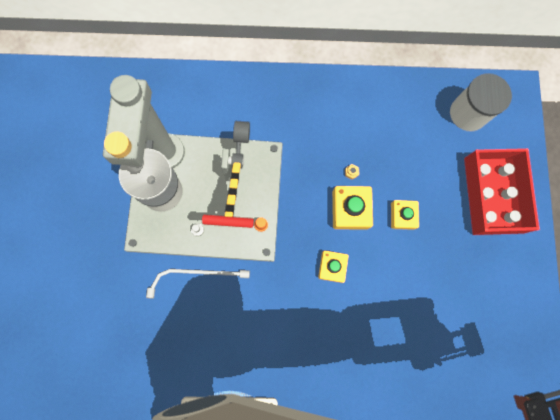

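```bash
python3 - <<'E'
from h import *
a=cv2.imread('pics/top0.png')[130:300,170:450]
cv2.imwrite('pics/topc.png',cv2.resize(a,None,fx=2.8,fy=2.8,interpolation=cv2.INTER_CUBIC))
a=cv2.imread('pics/side0.png')[120:320,140:410]
cv2.imwrite('pics/sidec.png',cv2.resize(a,None,fx=2.8,fy=2.8,interpolation=cv2.INTER_CUBIC))
E
```

```text
(no output)
```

View pics/topc.png

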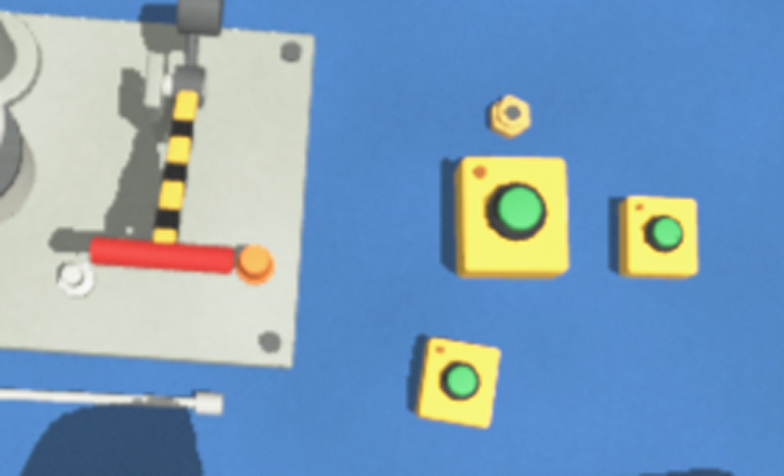

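View pics/sidec.png

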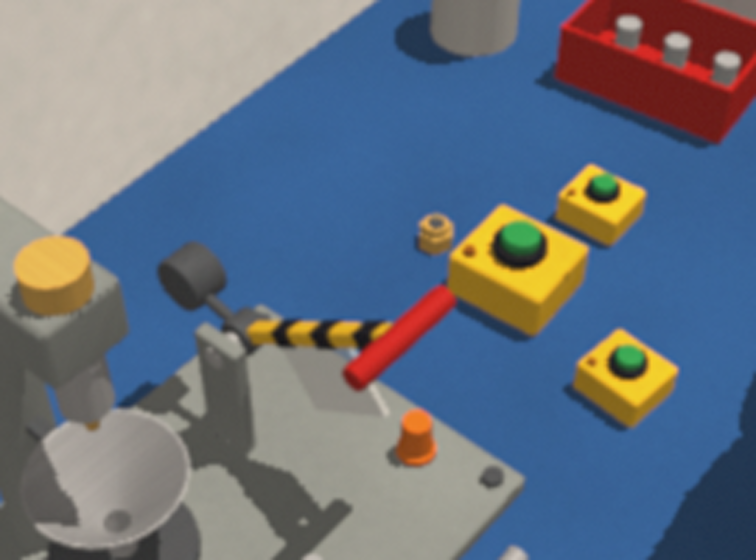

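The top view shows three yellow boxes: a large one at (353,207) and two small ones at (405,215) and (334,266). The large one is next to the brass nut at (352,171). The red roller runs from (202,220) to (253,223), with the orange cap at (261,224), the plug at (196,229) and the line at row 273. I'll measure these next.

```bash
python3 - <<'E'
from h import *
np.set_printoptions(precision=4,suppress=True)
for n in('top','side'):
    im=cv2.imread(f'pics/{n}0.png');d=np.load(f'pics/{n}0.npy');P=cloud(n,d)
    h=cv2.cvtColor(im,cv2.COLOR_BGR2HSV).astype(int)
    H,S,V=h[...,0],h[...,1],h[...,2]
    def rep(name,m,box):
        b=np.zeros_like(m);b[box[1]:box[3],box[0]:box[2]]=1
        q=P[m&b];q=q[np.isfinite(q[:,0])]
        print(n,name,len(q),'med',np.median(q,0),'p2',np.percentile(q,2,0),'p98',np.percentile(q,98,0)); return q
    red=((H<5)|(H>174))&(S>150)&(V>100); yel=(H>18)&(H<34)&(S>150)&(V>120); gre=(H>50)&(H<85)&(S>120)&(V>60); ora=(H>6)&(H<16)&(S>150)&(V>120)
    if n=='top':
        q=rep('roller',red,(195,205,260,235))
        for b in((325,180,380,235),(387,195,425,235),(315,245,352,290)): rep('box',yel,b);rep('btn',gre,b)
        rep('cap',ora,(250,212,275,236)); rep('armstrip',yel,(220,150,250,216))
        # base plate edge corners
        for u,v in((283,137),(274,261),(126,249),(132,136)): print(u,v,world(n,u,v,d[v,u]))
        plane=d[255,200]; 
        for u,v in((196,229),(245,273),(200,271),(150,293),(352,171),(266,252),(273,148)): print(u,v,P[v,u])
    else:
        q=rep('roller',red,(255,215,310,265))
        for b in((295,190,355,240),(335,178,375,207),(343,235,385,275)): rep('box',yel,b);rep('btn',gre,b)
        rep('cap',ora,(280,262,300,292))
    c=q.mean(0);u,s,vt=np.linalg.svd(q-c);t=(q-c)@vt[0]
    print('axis',vt[0],c+vt[0]*np.percentile(t,1),c+vt[0]*np.percentile(t,99))
E
```

```text
top roller 432 med [0.4781 0.0015 0.2479] p2 [ 0.4696 -0.0455  0.2422] p98 [0.4877 0.0476 0.2517]
top box 260 med [ 0.5406 -0.2556  0.0482] p2 [ 0.5042 -0.315   0.0303] p98 [ 0.5927 -0.2376  0.0625]
top btn 181 med [ 0.5532 -0.2827  0.073 ] p2 [ 0.5376 -0.2992  0.0672] p98 [ 0.5696 -0.2667  0.0771]
top box 141 med [ 0.5361 -0.3869  0.0295] p2 [ 0.5079 -0.4345  0.015 ] p98 [ 0.5686 -0.3835  0.0425]
top btn 77 med [ 0.5394 -0.4137  0.0481] p2 [ 0.5301 -0.4261  0.0404] p98 [ 0.5514 -0.4031  0.0529]
top box 73 med [ 0.419  -0.2171  0.0334] p2 [ 0.3861 -0.2528  0.0297] p98 [ 0.4407 -0.2049  0.0434]
top btn 76 med [ 0.4112 -0.2359  0.0493] p2 [ 0.4    -0.2479  0.0442] p98 [ 0.4209 -0.2267  0.053 ]
top cap 60 med [ 0.4982 -0.0607  0.0381] p2 [ 0.4933 -0.0749  0.0241] p98 [ 0.5123 -0.0485  0.0622]
top armstrip 101 med [ 0.5383 -0.0013  0.2071] p2 [ 0.4911 -0.0124  0.152 ] p98 [0.618  0.0054 0.2395]
283 137 [ 0.7391 -0.1131  0.0003]
274 261 [ 0.4221 -0.0965 -0.0036]
126 249 [0.4416 0.2572 0.0195]
132 136 [0.6033 0.1611 0.3715]
196 229 [0.4869 0.0872 0.0645]
245 273 [ 0.3906 -0.0275  0.0168]
2
[... 434 characters left out ...]
6  0.055 ]
side btn 127 med [ 0.5504 -0.2783  0.0729] p2 [ 0.5366 -0.2946  0.0615] p98 [ 0.5662 -0.2674  0.0766]
side box 481 med [ 0.5319 -0.3924  0.0328] p2 [ 0.5072 -0.4399  0.0064] p98 [ 0.571  -0.3167  0.0519]
side btn 44 med [ 0.5399 -0.4118  0.0485] p2 [ 0.5299 -0.4246  0.043 ] p98 [ 0.5489 -0.4056  0.0532]
side box 583 med [ 0.4019 -0.2197  0.0327] p2 [ 0.376  -0.2648  0.0064] p98 [ 0.4423 -0.2046  0.041 ]
side btn 66 med [ 0.4089 -0.2342  0.0485] p2 [ 0.3992 -0.2465  0.0428] p98 [ 0.4195 -0.2261  0.0527]
side cap 197 med [ 0.5031 -0.0552  0.0469] p2 [ 0.4933 -0.0708  0.0252] p98 [ 0.5166 -0.0471  0.0631]
axis [-0.0636 -0.9978  0.0169] [0.4795 0.0501 0.246 ] [ 0.4734 -0.0463  0.2477]
```

```bash
cat >> h.py <<'E'
def plan(target,zdir=None):
    s=r.observe();R=np.array(s['orientation']);D=R.T@(np.array(target)-s['tool_pos'])*1000
    th=0
    if zdir is not None:
        z=R.T@np.array(zdir); th=np.degrees(np.arctan2(-z[1],z[2]))
    print('t',s['t'],'pos',np.round(s['tool_pos'],4),'F',np.round(s['contact_force'],1),'w',s['width'],'shift',np.round(D,1),'turn',round(th,2))
E
python3 -c "
from h import *
plan((.425,-.02,.235),(-.998,.06,0))"
```

```text
t 0.5 pos [ 0.1624 -0.6035  0.2306] F [0.  0.2 0.3] w 1.0005708387582273 shift [  -4.3 -495.2 -405.2] turn 18.5
```

drive_tool:
  rows:
    - [[1,0,-31,-25,2],[1,0,-62,-50,4],[1,0,-93,-75,6],[1,0,-124,-100,8],[1,0,-155,-125,10],[1,0,-186,-150,12],[1,0,-217,-175,14],[1,0,-248,-202,16]]
  newtons: 20

```text
t: 1.3
tool_pos: [0.2934, -0.3102, 0.2309]
orientation: [[0.0, -0.019, -1.0], [-0.0, -1.0, 0.019], [-1.0, 0.0, -0.0]]
contact_force: [0.6, 0.1, 0.1]
width: 0.31
```

```bash
python3 -c "
from h import *
plan((.425,-.02,.235),(-.998,.06,0))"
```

```text
t 1.3 pos [ 0.2934 -0.3102  0.2309] F [0.6 0.1 0.1] w 0.31011696444691284 shift [  -4.2 -292.6 -126.3] turn 2.38
```

drive_tool:
  rows:
    - [[1,0,-40,-17,0.4],[1,0,-80,-34,0.8],[1,0,-120,-51,1.2],[1,0,-160,-68,1.6],[1,0,-200,-85,2],[1,0,-240,-102,2.4],[1,-2,-275,-118,2.4],[1,-4,-292,-126,2.4]]

```text
t: 2.1
tool_pos: [0.4258, -0.0181, 0.2352]
orientation: [[0.002, -0.058, -0.998], [-0.0, -0.998, 0.058], [-1.0, 0.0, -0.002]]
contact_force: [-0.2, 0.3, 0.4]
width: 0.003
```

```bash
python3 - <<'E'
from h import *
snap('side','s1.png')
snap('top','t1.png')
a=cv2.imread('pics/s1.png')[120:320,140:410]
b=cv2.imread('pics/t1.png')[130:300,150:400]
cv2.imwrite('pics/s1c.png',cv2.resize(a,None,fx=2.8,fy=2.8))
cv2.imwrite('pics/t1c.png',cv2.resize(b,None,fx=2.8,fy=2.8))
plan((.470,-.02,.245))
E
```

```text
t 2.2 pos [ 0.4258 -0.0188  0.2352] F [-0.3 -0.5  0.1] w 0.0038452531540043695 shift [ -9.7  -1.3 -44.2] turn 0
```

View pics/s1c.png

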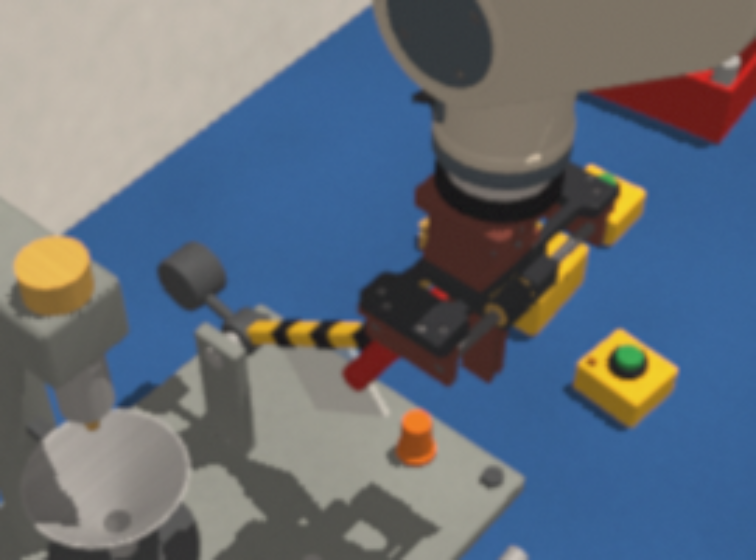

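View pics/t1c.png

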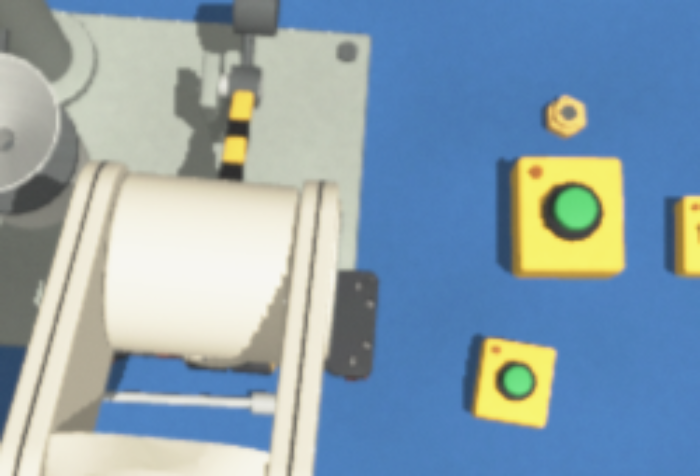

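The side view shows the closed fingers on the robot side of the roller, level with it, with nothing in between. I'll make contact slowly and follow the arc.

drive_tool:
  rows:
    - [[1,0,0,-10,0],[1,0,0,-18,0],[1,0,0,-24,0],[1,0,0,-28,0],[1,0,0,-31,0],[1,-4,0,-34,0],[1,-9,0,-38,0],[1,-13,0,-42,0]]

```text
t: 3.0
tool_pos: [0.4676, -0.0214, 0.2487]
orientation: [[0.001, -0.057, -0.998], [-0.001, -0.998, 0.057], [-1.0, 0.001, -0.001]]
contact_force: [-2.1, -1.4, 0.2]
width: 0.004
```

```bash
python3 - <<'E'
from h import *
snap('side','s2.png')
a=cv2.imread('pics/s2.png')[120:320,140:410]
cv2.imwrite('pics/s2c.png',cv2.resize(a,None,fx=2.8,fy=2.8))
plan((.533,-.026,.299))
E
```

```text
t 3.05 pos [ 0.469  -0.0214  0.2495] F [-0.9 -1.5  0.1] w 0.0096009324832576 shift [-49.2   1.  -64.3] turn 0
```

View pics/s2c.png

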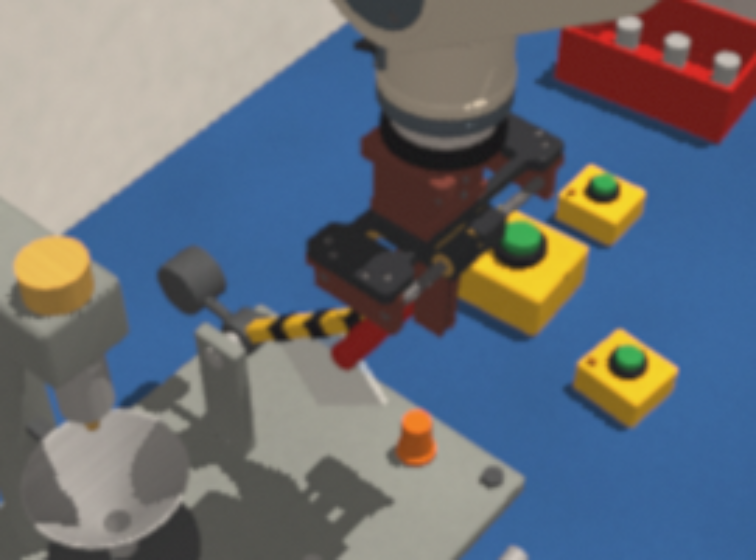

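The arm is lifting off its stop under about 2 N. I'll carry on along the arc.

drive_tool:
  rows:
    - [[1,-5,0,-5,0],[1,-11,0,-10,0],[1,-16,0,-16,0],[1,-22,0,-22,0],[1,-27,0,-28,0],[1,-32,0,-35,0],[1,-37,0,-42,0],[1,-41,0,-49,0]]

```text
t: 3.85
tool_pos: [0.5186, -0.0242, 0.2912]
orientation: [[0.004, -0.057, -0.998], [-0.0, -0.998, 0.057], [-1.0, 0.0, -0.004]]
contact_force: [-1.2, 1.1, 0.3]
width: 0.001
```

```bash
python3 - <<'E'
from h import *
snap('side','s3.png')
a=cv2.imread('pics/s3.png')[120:320,140:410]
cv2.imwrite('pics/s3c.png',cv2.resize(a,None,fx=2.8,fy=2.8))
plan((.533,-.026,.299))
E
```

```text
t 3.9 pos [ 0.52   -0.0243  0.2919] F [1.3 0.1 1. ] w 0.0049391232188171754 shift [ -7.    1.  -13.1] turn 0
```

View pics/s3c.png

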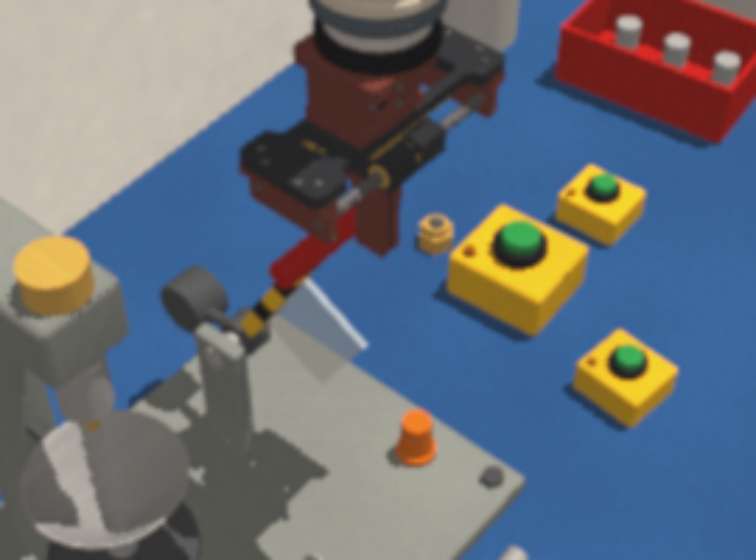

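drive_tool:
  rows:
    - [[1,-3,0,-6,0],[1,-6,0,-12,0],[1,-9,0,-18,0],[1,-12,0,-24,0],[1,-14,0,-29,0],[1,-16,0,-33,0],[1,-17,0,-36,0],[1,-18,0,-38,0]]

```text
t: 4.7
tool_pos: [0.558, -0.0265, 0.3102]
orientation: [[0.006, -0.057, -0.998], [-0.001, -0.998, 0.057], [-1.0, 0.0, -0.006]]
contact_force: [0.5, -0.4, -0.1]
width: 0.003
```

```bash
python3 - <<'E'
from h import *
snap('side','s4.png')
a=cv2.imread('pics/s4.png')[120:320,140:410]
cv2.imwrite('pics/s4c.png',cv2.resize(a,None,fx=2.8,fy=2.8))
plan((.533,-.026,.299))
E
```

```text
t 4.75 pos [ 0.5583 -0.0265  0.3103] F [ 0.3 -0.2  0.5] w 0.004872666174418665 shift [11.2  0.9 25.3] turn 0
```

View pics/s4c.png

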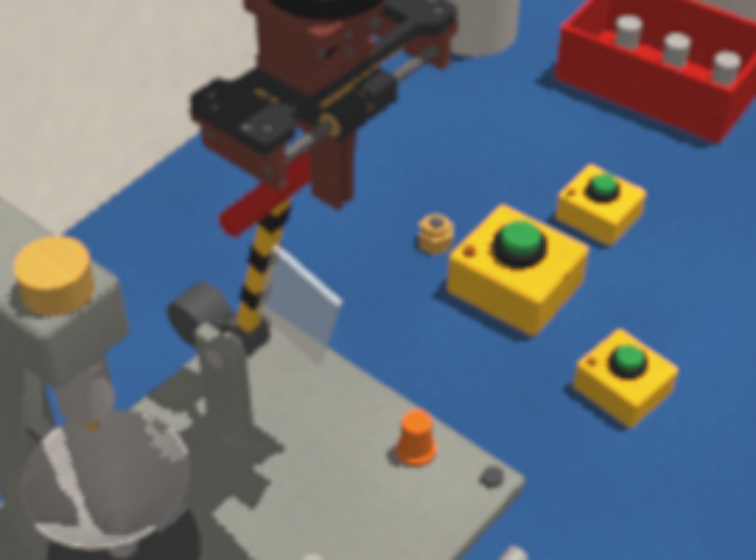

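The arm is past balance and the force is about zero. I'll back away up and towards the robot, so the swinging clear plate can't touch the fingers.

drive_tool:
  rows:
    - [[1,-5,0,15,0],[1,-10,0,40,0],[1,-15,0,70,0],[1,-15,0,90,0],[1,-15,0,90,0],[1,-15,0,90,0],[1,-15,0,90,0],[1,-15,0,90,0]]

```text
t: 5.55
tool_pos: [0.4689, -0.0214, 0.3247]
orientation: [[0.007, -0.057, -0.998], [-0.001, -0.998, 0.057], [-1.0, 0.0, -0.007]]
contact_force: [0.1, 0.3, -0.3]
width: 0.003
```

```bash
python3 - <<'E'
from h import *
snap('side','s5.png')
a=cv2.imread('pics/s5.png')[120:320,140:410]
cv2.imwrite('pics/s5c.png',cv2.resize(a,None,fx=2.8,fy=2.8))
plan((.552,-.281,.2))
E
```

```text
t 5.6 pos [ 0.4688 -0.0214  0.3246] F [ 0.6 -0.5  0.4] w 0.006292790629603691 shift [125.3 254.4 -97. ] turn 0
```

View pics/s5c.png

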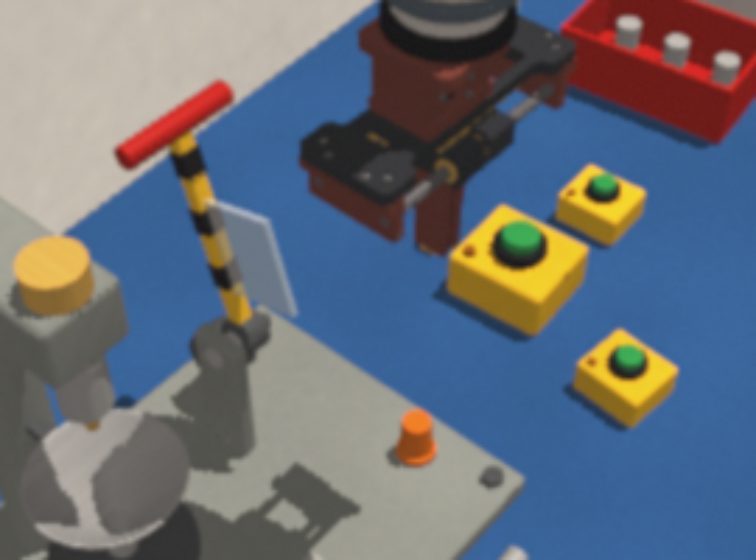

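The guard has swung over: the roller is at crop (175,125) and the arm leans back. Next I'll move above the large box's button.

drive_tool:
  rows:
    - [[1,0,32,0,0],[1,0,64,-10,0],[1,15,96,-25,0],[1,31,128,-40,0],[1,47,160,-55,0],[1,63,192,-70,0],[1,79,224,-85,0],[1,95,254,-97,0]]

```text
t: 6.4
tool_pos: [0.5527, -0.2824, 0.229]
orientation: [[0.006, -0.057, -0.998], [-0.001, -0.998, 0.057], [-1.0, 0.0, -0.006]]
contact_force: [1.3, -0.1, -0.5]
width: 0.005
```

```bash
python3 - <<'E'
from h import *
np.set_printoptions(precision=4,suppress=True)
p,d=snap('side','s6.png')
snap('top','t6.png')
im=p[:,:,::-1].copy();h=cv2.cvtColor(im,cv2.COLOR_BGR2HSV).astype(int)
P=cloud('side',d)
m=((h[...,0]<5)|(h[...,0]>174))&(h[...,1]>150)&(h[...,2]>100)
b=np.zeros_like(m);b[140:190,175:235]=1
q=P[m&b];print('roller',len(q),np.nanmedian(q,0))
a=np.hstack([im[120:320,140:410],cv2.imread('pics/t6.png')[120:320,170:420]])
cv2.imwrite('pics/s6c.png',cv2.resize(a,None,fx=1.5,fy=1.5))
plan((.552,-.281,.098))
E
```

```text
roller 380 [ 0.6837 -0.0042  0.3201]
t 6.5 pos [ 0.5519 -0.2835  0.2271] F [-0.8  0.9  1.4] w 0.008892327701327881 shift [129.1  -2.4   0.5] turn 0
```

View pics/s6c.png

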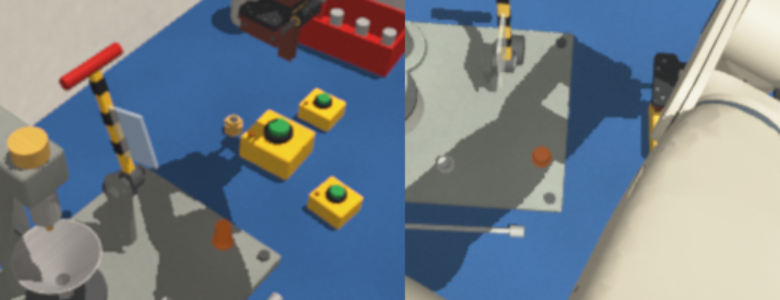

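The roller is measured at x 0.684, z about 0.31, which matches the upper stop. Now I'll descend over the button.

drive_tool:
  rows:
    - [[1,30,-2,0,0],[1,60,-2,0,0],[1,90,-2,0,0],[1,110,-2,0,0],[1,122,-2,0,0],[1,129,-2,0,0],[1,129,-2,0,0]]

```text
t: 7.2
tool_pos: [0.5524, -0.2811, 0.0978]
orientation: [[0.003, -0.059, -0.998], [0.001, -0.998, 0.059], [-1.0, -0.001, -0.003]]
contact_force: [-0.3, -0.4, 0.2]
width: 0.005
```

```bash
python3 - <<'E'
from h import *
snap('side','s7.png')
a=cv2.imread('pics/s7.png')[150:290,250:410]
cv2.imwrite('pics/s7c.png',cv2.resize(a,None,fx=4,fy=4))
plan((.552,-.281,.075))
E
```

```text
t 7.25 pos [ 0.5528 -0.2814  0.0985] F [-0.6 -0.2 -0.5] w 0.0022523467970658184 shift [23.5 -0.3  0.9] turn 0
```

View pics/s7c.png

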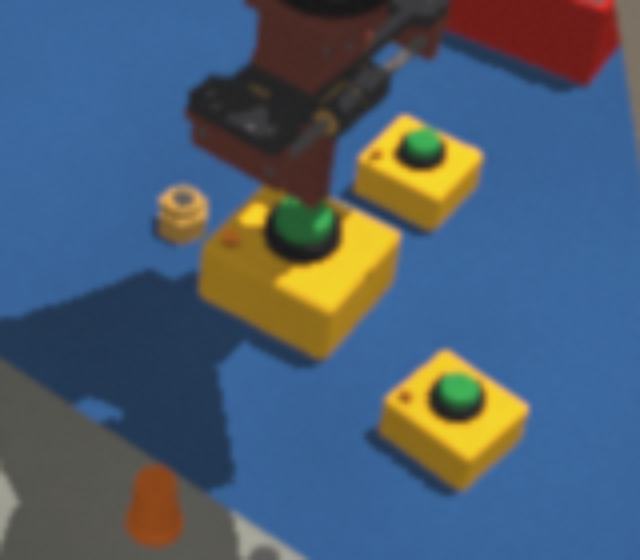

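The fingertip is over the large box's button. I'll press slowly and watch the force.

drive_tool:
  rows:
    - [[1,6,0,0,0],[1,11,0,0,0],[1,14,0,0,0],[1,16,0,0,0],[1,18,0,0,0],[1,20,0,0,0],[1,20,0,0,0]]

```text
t: 7.95
tool_pos: [0.5529, -0.2814, 0.0785]
orientation: [[0.004, -0.059, -0.998], [0.0, -0.998, 0.059], [-1.0, -0.0, -0.004]]
contact_force: [-2.1, -0.4, 2.7]
width: 0.002
```

drive_tool:
  rows:
    - [[1,1.5,0,0,0],[1,3,0,0,0],[1,3,0,0,0]]

```text
t: 8.25
tool_pos: [0.5529, -0.2814, 0.0756]
orientation: [[0.004, -0.059, -0.998], [0.0, -0.998, 0.059], [-1.0, -0.0, -0.004]]
contact_force: [-1.2, 1.0, 3.7]
width: 0.007
```

drive_tool:
  rows:
    - [[1,1,0,0,0],[1,2,0,0,0],[1,2,0,0,0]]

```text
t: 8.55
tool_pos: [0.553, -0.2815, 0.0743]
orientation: [[0.004, -0.059, -0.998], [-0.0, -0.998, 0.059], [-1.0, -0.0, -0.004]]
contact_force: [-3.0, 1.1, 9.4]
width: 0.005
```

drive_tool:
  rows:
    - [[1,1,0,0,0],[1,1,0,0,0],[1,1,0,0,0]]

```text
t: 8.85
tool_pos: [0.553, -0.2815, 0.0742]
orientation: [[0.004, -0.059, -0.998], [-0.0, -0.998, 0.059], [-1.0, -0.0, -0.004]]
contact_force: [-3.7, 1.9, 12.2]
width: 0.001
```

The force rose to 12 N with no further travel, so the button is on its stop. Now retreat.

drive_tool:
  rows:
    - [[1,-3,0,0,0],[1,-8,0,0,0],[1,-20,0,0,0],[1,-45,0,0,0],[1,-75,0,0,0],[1,-105,0,0,0],[1,-130,0,0,0],[1,-130,0,0,0]]

```text
t: 9.65
tool_pos: [0.5546, -0.2826, 0.2086]
orientation: [[0.01, -0.059, -0.998], [-0.004, -0.998, 0.059], [-1.0, 0.003, -0.011]]
contact_force: [0.1, 0.1, 0.1]
width: 0.007
```

```bash
python3 - <<'E'
from h import *
np.set_printoptions(precision=4,suppress=True)
p,d=snap('side','s8.png'); snap('top','t8.png')
im=p[:,:,::-1].copy();h=cv2.cvtColor(im,cv2.COLOR_BGR2HSV).astype(int);H,S,V=h[...,0],h[...,1],h[...,2]
P=cloud('side',d)
def f(n,m,b):
    k=np.zeros_like(m);k[b[1]:b[3],b[0]:b[2]]=1;q=P[m&k];print(n,len(q),np.nanmedian(q,0),np.nanpercentile(q[:,2],90))
f('roller',((H<5)|(H>174))&(S>150)&(V>100),(175,140,235,190))
f('btn',(H>50)&(H<85)&(S>120)&(V>60),(305,190,350,220))
f('cap',(H>4)&(H<16)&(S>150)&(V>60),(280,262,300,292))
for n in('side','top'):
  A=cv2.imread(f'pics/{n}0.png');B=cv2.imread(f'pics/{n}8.png' if n!='side' else 'pics/s8.png') if n!='top' else cv2.imread('pics/t8.png')
for q in('safety_cap','plug','union_nut','hp_line','push_bar'):
  print(q,[(np.round(x['rect'],0),x['confidence']) for x in r.spot_in(q,'side')[:1]],[(np.round(x['rect'],0),x['confidence']) for x in r.spot_in(q,'top')[:1]])
cv2.imwrite('pics/c8.png',np.vstack([np.hstack([cv2.imread('pics/side0.png'),im])]) [:, :, :])
c=np.hstack([cv2.imread('pics/side0.png')[140:420,120:400],im[140:420,120:400]])
cv2.imwrite('pics/c8.png',cv2.resize(c,None,fx=1.4,fy=1.4))
plan((0,0,0))
E
```

```text
roller 382 [ 0.6836 -0.0039  0.3199] 0.3228778204941331
btn 124 [ 0.5507 -0.2784  0.0726] 0.07492809191873244
cap 205 [ 0.5029 -0.0554  0.0471] 0.061432353448337966
safety_cap [(array([290., 277.,  11.,  21.]), 0.47)] [(array([263., 224.,  17.,  16.]), 0.57)]
plug [(array([254., 329.,  20.,  19.]), 0.69)] [(array([196., 229.,  16.,  11.]), 0.66)]
union_nut [(array([296., 205.,  13.,  11.]), 0.47)] [(array([235., 139.,  51.,  81.]), 0.48)]
hp_line [(array([295., 367.,  59., 105.]), 0.63)] [(array([198., 282., 101.,  26.]), 0.73)]
push_bar [(array([213., 198.,  63., 101.]), 0.58)] [(array([233., 138.,  53.,  74.]), 0.6)]
t 10.25 pos [ 0.5524 -0.2814  0.2038] F [-0.3 -0.8  0.9] w 0.004739882333675081 shift [ 202.1 -248.   568.8] turn 0
```

View pics/c8.png

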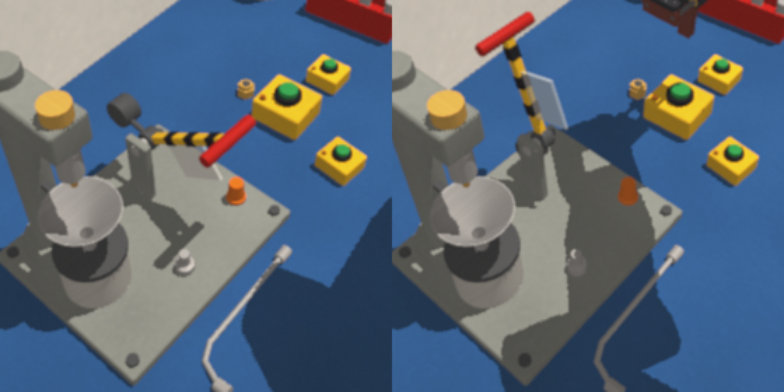

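The before and after pictures match, with the guard up, the button out at its old height and the loose parts unmoved. I'll hand it in.

```bash
python3 -c "
from station import r
print(r.finish_job())"
```

```text
the job is handed in; nothing more can be done
None
```

The guard arm is up and staying up by itself, the green button has been pressed and is out again, and the job is handed in. No verdict was reported, so this rests on my own checks.

- **Guard:** I pushed the roller over with the closed fingertips in slow steps along its arc. Force readings between steps were about 2–3 N. Past the balance point I backed off and it swung over on its own. The roller then measured x 0.684 m, z about 0.31 m, which matches the upper stop, and it was the same after the button press.
- **Button:** I pressed the one on the large switch box; the other two boxes are smaller look-alikes. The force rose to 12 N with no more travel, so it was on its stop. After release its top was back at the starting height (0.073 m both times).
- **Loose parts:** The cap's measured position changed by less than 1 mm. The plug, nut and line looked unmoved against the first side picture.
- **Disagreement:** In the last top picture the detector put the nut on the guard arm (confidence 0.48). I took this as a false detection, since the arm probably hid the nut there; the side view shows the nut in its old place.
- **Robot:** It ended clear of everything, with contact force near zero, about 10 s into the 54 s allowed.

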